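# Open the sample case and register the carrier on the stage

### The job

Open the sample case: raise the bail end of its lid over the end lip, slide the lid right out of the grooves and leave it lying flat on the lid rest behind the lip. Then take the sample carrier out of the case, keep it upright, set it on the stage and push it home against both stops, with its long edge flush along the far stop and its short edge flush against the left stop. Leave the objective, the post and the screwdriver where they are.

Things in the scene. Friction and masses are not known exactly. Their poses are not given: they have to be found in the camera images.
- case: Fixed grey case with a lid rest joined to its front, 296 (x) x 130 (y) mm. Origin: table height, mid-width, under the outer face of the end lip; +x is the way the lid slides out, z up. Case: x -140 to 0; lid rest: x 0 to 150. Cavity: floor z = 6, x -134 to -6, y -52 to 52. The closed lid lies on the side walls at z = 45, between groove walls (y = +/-57) that reach z = 66.
- groove (a point): Middle of the groove roofs' front edges, x = -75, z = 57 mm in the case's frame. Two overhangs cover the lid's side edges (inwards to y = +/-46, underside z = 57, top z = 62) from x = -140 to -75 only, so the closed lid's front end can be raised about 15 mm and no more. The back wall bars the other way.
- lip (a point): Middle of the top outer edge of the end lip (x = 0, z = 52 mm in the case's frame). The lip is 6 mm thick (x = -6 to 0) and stands 7 mm above the closed lid's underside, 2 mm above its top, so it blocks the closed lid.
- rest (a point): Centre of the lid rest's flat top (x = 75, z = 45 mm in the case's frame), 150 long x 114 wide, between the lip, side walls (inner faces y = +/-57, top z = 66) and an end stop at x = 150 (top z = 55). Beneath the rest is hollow; nothing goes there.
- lid: Loose black plate 124 (x) x 110 (y) x 5 mm, about 0.2 kg, with a steel bail over its front end. Origin: centre of its underside; x points to the front (bail) end. In the case's frame its origin is at x = -70, z = 45 mm when closed, and at x = 62 to 88, z = 45 when it lies on the rest wholly beyond the lip.
- bail (a point): Middle of the bail's round crossbar (10 mm diameter, along the lid's y; 80 mm clear between its two 10 mm uprights, 40 mm clear beneath it), 45 mm ahead of the lid's origin and 50 mm above the lid's underside. It can be hooked from beneath or pinched.
- lid_front (a point): Middle of the lower front edge of the lid, 62 mm ahead of the lid's origin.
- carrier: Loose aluminium sample carrier, about 0.2 kg, at the start under the lid on the case's floor, turned up to 0.17 rad from the case: base plate 56 (x) x 76 (y) x 12 mm with two glass windows, and a grip rib on its middle, 12 thick (x) x 50 long (y), from 12 to 34 mm above the underside. Origin: centre of the underside.
- stage: Fixed stage plate, 160 x 160 mm, with two stop bars along its far (+x) and left (+y) edges. Origin at table height under its centre; flat top at z = 20 mm. A carrier home against both stops has its origin at x = 40, y = 30, z = 20 in the stage's frame, its long (76 mm) edge along the far stop.
- far_stop (a point): Middle of the far stop's inner face at its foot, x = 68, y = 15, z = 20 mm in the stage's frame. Bar 15 mm high, 12 thick, from y = -50 to 80.
- left_stop (a point): Middle of the left stop's inner face at its foot, x = 9, y = 68, z = 20 mm in the stage's frame. Bar 15 mm high, 12 thick, from x = -50 to 68.
- objective: Bystander: steel lens barrel standing on the table, 38 diameter x 60 mm high. Origin: centre of its underside.
- post: Bystander: dark post on a round foot, 48 diameter x 77 mm high. Origin: centre of its underside.
- driver: Bystander: screwdriver lying on the table, 160 mm long along x.
There are look-alikes about, which are no part of the job. What is shaped like the lid but blue or turquoise is not meant.

How it is judged:
By the outcome, as a careful person would: the job done as asked, in the order asked, and still so for the second after the job is handed in, with the robot touching nothing.
It also fails if it takes over 72 s, if anything falls off the work surface, if the arm or the gripper's body presses on something with over 40 N, if the wrist force passes 120 N, or if a joint passes its speed limit or range.

### The arm

A 6-joint arm with a two-finger parallel gripper is mounted at the origin on the work surface. World frame = base frame: x ahead of the robot, y to its left, z up, the work surface at z = 0. Lengths are in m, angles in rad, forces in N, time in s.
With the tool pointing down it reaches from about 0.3 to 0.775 m from the base axis. Payload 14.6 kg.
Tool frame: the origin (TCP) lies midway between the tips of the shut fingers; the grasp point (between the pads) lies 19 mm behind it; z points along the fingers, y is the direction in which the jaws open and shut (so a half turn about z gives the same grasp; the last joint's range is limited). The gripper opens to 85 mm and grips with 20 to 120 N. Pads are 22 mm wide; open, the fingers measure 114 mm over their backs; the gripper's body (76 mm by 85 mm) begins 54 mm behind the grasp point. The pads swing forward as they close: fully open they stand 13 mm farther back than shut.
Start: joints at [1.088, 0.3, 1.521, -0, 1.321, -0.067], TCP at [0.222, 0.503, 0.231] pointing down, gripper open.
Joint ranges: [-3.03, 3.03], [-0.79, 2.21], [0.23, 2.52], [-1.04, 4.18], [0, 3.07], [-2.55, 2.55]. Speed limits (rad/s): [2.22, 2.22, 2.57, 3.14, 3.14, 3.14].

### API

Orientations are given as a unit quaternion [x, y, z, w].
In Python, from station import sensors, vision, manip, finder gives the robot as it stands.
- The arm moves only by the tool carry_out, never from a script. Its argument "motion" is text: rows parted by semicolons, each of 7 numbers parted by spaces: the turn, a rotation vector about the world's x, y, z in rad, then the shift along the world's x, y, z in mm, then the finger opening in mm, from 0 to 85.4. In form: wx wy wz x y z gripper; .... A call has exactly 8 rows; each row is the pose to reach, as a shift and turn from the pose commanded when the call began; what a row does not reach only later rows make up. A row lasts 1/10 s, in which the tool goes at most 50 mm and 8.59 degrees, less where a joint would pass 70% of its speed; a pose out of reach is approached as far as the arm can. A call with a gripper value outside its range is refused whole. The fingers move at their own pace and stop on an object; the grip force is fixed at half the most. Time passes only in rows, so rows that repeat a pose let the fingers close, or fill a call up. It gives the time, the measured TCP pose, the force and the opening at its end, in the units of the state.
- sensors.get_obs(): the state, without advancing time (a new reading comes with each control period).
- vision.read_camera(name): name is "side" or "top"; returns a dict with "color" (480x640x3 uint8, red, green, blue), "z_map" (480x640 float32, m along the optical axis (not along the pixel's ray), 0 where there is no reading), "fx", "fy", "cx", "cy" (pixels), "xyz" and "rotation" of the camera in the world. Camera axes: x right, y down, z forward; pixel columns grow to the right and rows downward; lengths in m; the calibration is good to about 2 mm. A picture is of the moment at which its call begins.
- manip.close_job(): hands the job in, once; it reports no verdict.
Trained networks look in the newest picture that a camera, given by its name, has taken for a name from the list of things; names that differ only in an ending like _2 or _b are one class to them, and where a whole thing is asked for, a point or a joint stands for the part that bears it (a point fixed in the world has none). Each returns a list of dicts, best first, with "score" (0 to 1); they miss things now and then, are a little off and sometimes report something else, mostly with a low value. They report only what shows in the picture. A call takes as long as a camera call. They do not tell look-alikes from the thing itself.
- finder.recognise(name, camera): "bbox" ([centre column, centre row, width, height] in pixels, round what is visible of it).
- finder.outline_of(name, camera): "region" (480x640 bool, what is visible of it) and "bbox" ([centre column, centre row, width, height] in pixels, round what is visible of it).
- finder.pinpoint(name, camera): "at" ([column, row] in pixels: a listed point, or the origin of a listed thing).
The state is a dict: "time": time; "q": joint angles; "joint_vel": joint speeds; "joint_torque": joint torques, N m; "tool_pos": TCP position; "tool_rot": TCP orientation; "force": force on the tool from outside, world axes, zero at the start; "ft_torque": the same for the moment, N m; "grip_width": opening from 0.0 (shut) to 1.0 (fully open).
Only numpy, scipy, OpenCV 4.12 (cv2) and the standard library are available. Lean on these libraries where they do the work, as an engineer would, in place of code of your own. Each camera call takes 0.05 s, during which the arm holds its last target. There are 200 camera calls.

## Working session

There is one attempt and no reset: what is moved stays moved. The work goes in short steps, Python scripts to look and compute and a tool call to move; the robot and the scene stay as the last step left them, time stands still between calls to the robot, and variables do not carry over. Pictures are saved under pics/ and viewed, about 8 in all and at most 12, crops included, and the job is handed in when it is done.

Besides the shell and the picture viewer there is one more tool, called after ">>>" by a JSON object that holds its "method" and its "body". carry_out: Moves the arm, as the interface text tells. Its arguments: {"type":"object","properties":{"motion":{"type":"string"}},"required":["motion"]}

```bash
mkdir -p pics; ls; cat > h.py <<'E'
import numpy as np,cv2
from station import sensors,vision,manip,finder
def cam(n,save=None):
    c=vision.read_camera(n)
    if save: cv2.imwrite('pics/'+save,c['color'][:,:,::-1])
    return c
def R(c):
    r=np.array(c['rotation'],float)
    if r.shape==(4,):
        from scipy.spatial.transform import Rotation as Q; r=Q.from_quat(r).as_matrix()
    return r
def world(c,u,v,d=None,z=None):
    ray=np.array([(u-c['cx'])/c['fx'],(v-c['cy'])/c['fy'],1.])
    w=R(c)@ray; p=np.array(c['xyz'])
    if z is not None: d=(z-p[2])/w[2]
    elif d is None: d=c['z_map'][int(round(v)),int(round(u))]
    return p+d*w
def cloud(c):
    v,u=np.mgrid[:480,:640]; d=c['z_map']
    ray=np.stack([(u-c['cx'])/c['fx'],(v-c['cy'])/c['fy'],np.ones_like(d)],-1)*d[...,None]
    return ray@R(c).T+np.array(c['xyz'])
E
python3 - <<'E'
from h import *
np.set_printoptions(precision=3,suppress=True)
print(sensors.get_obs())
for n in('top','side'):
    c=cam(n,n+'0.png'); print(n,c['xyz'],c['rotation'],c['fx'],c['cx'],c['cy'])
    for t in('case','groove','lip','rest','lid','bail','lid_front','stage','far_stop','left_stop','objective','post','driver','carrier'):
        for r in finder.pinpoint(t,n)[:3]: print(t,np.round(r['at'],1),round(r['score'],2),world(c,*r['at']))
E
```

```text
pics
{'time': 0.0, 'q': array([ 1.088,  0.3  ,  1.522, -0.   ,  1.321, -0.067]), 'joint_vel': array([0.001, 0.001, 0.002, 0.001, 0.   , 0.001]), 'joint_torque': array([  0.   , -54.349, -36.18 ,  -0.   ,   0.004,   0.   ]), 'tool_pos': array([0.222, 0.503, 0.231]), 'tool_rot': array([ 0.206,  0.978, -0.001, -0.   ]), 'force': array([ 0.354, -0.112, -0.113]), 'ft_torque': array([-0.011, -0.011, -0.031]), 'grip_width': 1.0019013814993574}
top [0.397 0.032 1.352] [-0.698  0.714 -0.041  0.028] 569.7654732533745 316.8723448704794 231.23393893860785
case [402.8 223. ] 0.94 [ 0.539 -0.191  0.053]
lip [406.2 223. ] 0.61 [ 0.54  -0.2    0.045]
rest [406.9 189.8] 0.95 [ 0.617 -0.205  0.044]
lid [432.4 331.1] 0.91 [ 0.288 -0.259  0.002]
lid [239.9 322.3] 0.88 [0.319 0.192 0.001]
lid [492.6 271.6] 0.82 [ 0.424 -0.409  0.001]
bail [504.6 288.8] 0.97 [ 0.383 -0.417  0.054]
bail [213.8 318.1] 0.94 [0.333 0.245 0.05 ]
bail [423.8 349.4] 0.9 [ 0.252 -0.227  0.052]
lid_front [454.9 132.5] 0.91 [ 0.763 -0.335  0.002]
lid_front [414.3 352.5] 0.87 [ 0.24  -0.214  0.005]
lid_front [214.  307.9] 0.75 [0.35
[... 904 characters left out ...]
 0.813 -0.332  0.003]
bail [367.1 290.6] 0.83 [ 0.516 -0.203  0.106]
bail [277.  359.8] 0.8 [ 0.252 -0.238  0.055]
lid_front [472.6 316.5] 0.84 [ 0.758 -0.338  0.009]
lid_front [234.4 245.8] 0.78 [0.353 0.233 0.012]
lid_front [368.5 300. ] 0.69 [ 0.535 -0.189  0.054]
stage [311.  239.1] 0.55 [0.56  0.134 0.022]
far_stop [331.  229.3] 0.92 [0.64  0.146 0.022]
left_stop [310.2 221.4] 0.77 [0.604 0.212 0.024]
objective [293.1 286.2] 0.55 [ 0.416 -0.014  0.016]
objective [330.7 230. ] 0.52 [0.636 0.142 0.023]
post [359.8 257.4] 0.86 [ 0.645 -0.002  0.012]
post [399.7 294.8] 0.36 [ 0.618 -0.211  0.048]
driver [264.7 198.9] 0.51 [0.541 0.407 0.021]
carrier [349.  312.6] 0.57 [ 0.469 -0.199  0.052]
```

View pics/top0.png

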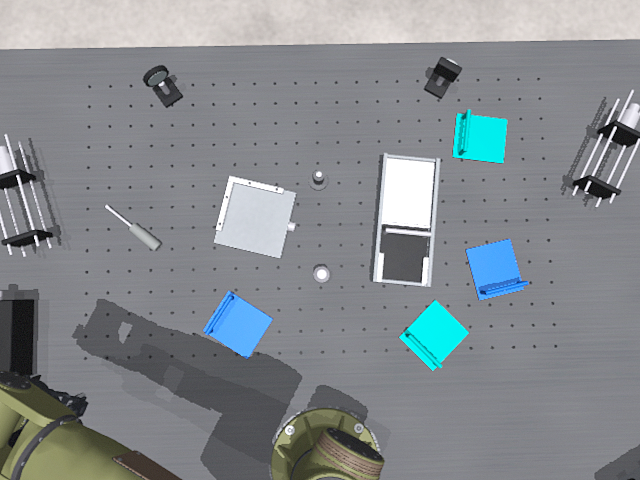

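View pics/side0.png

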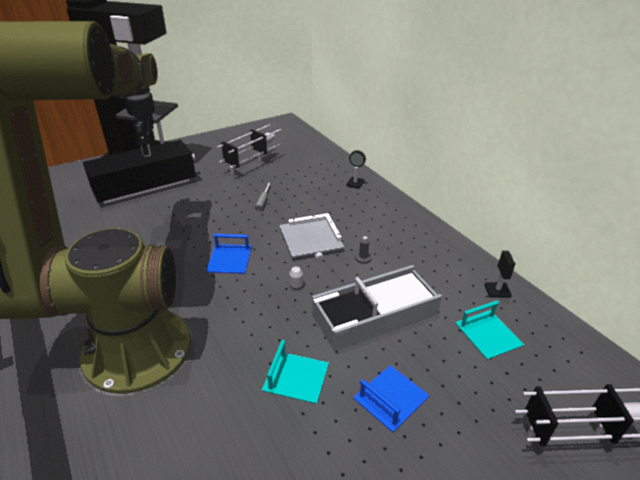

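```bash
python3 - <<'E'
from h import *
np.set_printoptions(precision=4,suppress=True)
# height map from top camera near case and stage
P=cloud(cam('top')).reshape(-1,3); S=cloud(cam('side')).reshape(-1,3)
def rect(P,x,y,z,l):
    m=(P[:,0]>x[0])&(P[:,0]<x[1])&(P[:,1]>y[0])&(P[:,1]<y[1])&(P[:,2]>z[0])&(P[:,2]<z[1])
    q=P[m]; r=cv2.minAreaRect((q[:,:2]*1000).astype(np.float32)); print(l,len(q),r, np.median(q[:,2]))
for n,Q in(('top',P),('side',S)):
    rect(Q,(.36,.75),(-.31,-.1),(.06,.072),n+' case walls')
    rect(Q,(.36,.75),(-.31,-.1),(.092,.11),n+' bail')
    rect(Q,(.45,.70),(.03,.26),(.015,.025),n+' stage top')
    rect(Q,(.45,.70),(.03,.26),(.030,.04),n+' stops')
    rect(Q,(.36,.75),(-.31,-.1),(.0535,.057),n+' endstop')
E
```

```text
top case walls 1172 ((547.0755615234375, -196.55921936035156), (131.32667541503906, 296.4010009765625), 83.20097351074219) 0.06407951836708647
top bail 201 ((513.9857788085938, -192.84747314453125), (99.92902374267578, 10.237001419067383), 83.26852416992188) 0.09712476909357748
top stage top 3745 ((562.0641479492188, 145.508544921875), (174.61907958984375, 160.4764404296875), 75.17455291748047) 0.019076569680259947
top stops 518 ((582.6544799804688, 164.03427124023438), (130.06715393066406, 129.8474884033203), 75.41622161865234) 0.03421904744441273
top endstop 248 ((546.95361328125, -195.6827850341797), (129.27857971191406, 296.4253845214844), 82.78150177001953) 0.054933987137683826
side case walls 1247 ((551.145263671875, -199.69125366210938), (137.12606811523438, 298.9888610839844), 83.82781982421875) 0.06628229634177207
side bail 150 ((518.5621337890625, -195.63992309570312), (102.3440170288086, 10.734525680541992), 83.1810302734375) 0.10055864377936363
side stage top 1469 ((567.543212890625, 143.27783203125), (182.98843383789062, 161.36801147460938), 74.83970642089844) 0.02231353391812041
side stops 254 ((588.89208984375, 162.69793701171875), (134.46597290039062, 130.48333740234375), 75.12647247314453) 0.036114492574892354
side endstop 540 ((551.8660888671875, -203.19943237304688), (130.27540588378906, 298.96746826171875), 82.1571044921875) 0.054630217718309115
```

The top view shows the real black lid in the grey case at about (405,255), with its bail at (408,231) and the white rest beyond it. The stage is at (255,215) with its stops up and left. The turquoise and blue lids are decoys. In the side view the bail is at (367,290). Case yaw is about -6.8° and the bail is near (516,-194,95) mm. Next I move above it.

>>> {"method": "carry_out", "body": {"motion": "0 0 -1.274 294 -697 -50 85;0 0 -1.274 294 -697 -50 85;0 0 -1.274 294 -697 -50 85;0 0 -1.274 294 -697 -50 85;0 0 -1.274 294 -697 -50 85;0 0 -1.274 294 -697 -50 85;0 0 -1.274 294 -697 -50 85;0 0 -1.274 294 -697 -50 85"}}

```text
time: 2.4
tool_pos: [0.3776, 0.1335, 0.2051]
tool_rot: [0.725, 0.689, 0.0, 0.0]
force: [1.7, 1.7, 0.8]
grip_width: 0.996
```

>>> {"method": "carry_out", "body": {"motion": "0 0 -0.05 138 -327 -30 85;0 0 -0.05 138 -327 -30 85;0 0 -0.05 138 -327 -30 85;0 0 -0.05 138 -327 -30 85;0 0 -0.05 138 -327 -30 85;0 0 -0.05 138 -327 -30 85;0 0 -0.05 138 -327 -30 85;0 0 -0.05 138 -327 -30 85"}}

```text
time: 3.2
tool_pos: [0.5159, -0.1957, 0.1738]
tool_rot: [0.741, 0.671, -0.0, -0.0]
force: [0.6, 0.4, 0.4]
grip_width: 0.994
```

```bash
python3 - <<'E'
from h import *
np.set_printoptions(precision=4,suppress=True)
o=sensors.get_obs();print(o['time'],o['tool_pos'],o['tool_rot'],o['q'])
c=cam('side','s1.png')
S=cloud(c).reshape(-1,3)
m=(abs(S[:,0]-o['tool_pos'][0])<.09)&(abs(S[:,1]-o['tool_pos'][1])<.04)&(S[:,2]>o['tool_pos'][2]-.02)&(S[:,2]<o['tool_pos'][2]+.04)
print(m.sum(),S[m].min(0),S[m].max(0))
E
```

```text
3.2 [ 0.5159 -0.1957  0.1738] [ 0.7411  0.6714 -0.0003 -0.0002] [-0.4288  0.3572  1.5838 -0.0005  1.2012 -0.33  ]
129 [ 0.4598 -0.2126  0.188 ] [ 0.5728 -0.1839  0.2135]
```

>>> {"method": "carry_out", "body": {"motion": "0 0 -0.02 1 1 -50 85;0 0 -0.02 1 1 -75 85;0 0 -0.02 1 1 -96 85;0 0 -0.02 1 1 -96 85;0 0 -0.02 1 1 -96 0;0 0 -0.02 1 1 -96 0;0 0 -0.02 1 1 -96 0;0 0 -0.02 1 1 -96 0"}}

```text
time: 4.05
tool_pos: [0.5166, -0.1907, 0.0798]
tool_rot: [0.747, 0.665, 0.0, 0.001]
force: [-0.2, -0.3, -0.3]
grip_width: 0.322
```

>>> {"method": "carry_out", "body": {"motion": "0 0 0 0 0 0 0;0 0 0 0 0 0 0;0 0 0 0 0 0 0;0 0 0 0 0 0 0;0 0 0 0 0 0 0;0 0 0 0 0 0 0;0 0 0 0 0 0 0;0 0 0 0 0 0 0"}}

```text
time: 4.85
tool_pos: [0.5169, -0.1909, 0.0795]
tool_rot: [0.747, 0.665, 0.0, 0.001]
force: [4.7, -1.5, 6.2]
grip_width: 0.092
```

>>> {"method": "carry_out", "body": {"motion": "-0.0026 -0.0223 0 -0.8 0.1 2.4 0;-0.0053 -0.0447 0 -1.6 0.2 4.8 0;-0.008 -0.067 0 -2.4 0.3 7.2 0;-0.0106 -0.0894 0 -3 0.4 9.5 0;-0.0106 -0.0894 0 -3 0.4 9.5 0;-0.0106 -0.0894 0 -3 0.4 9.5 0;-0.0106 -0.0894 0 -3 0.4 9.5 0;-0.0106 -0.0894 0 -3 0.4 9.5 0"}}

```text
time: 5.65
tool_pos: [0.5138, -0.1905, 0.0888]
tool_rot: [0.746, 0.665, 0.03, 0.034]
force: [6.6, -2.7, 2.1]
grip_width: 0.089
```

```bash
python3 - <<'E'
from h import *
np.set_printoptions(precision=4,suppress=True)
o=sensors.get_obs();print(o['time'],o['tool_pos'],o['tool_rot'],o['force'],o['ft_torque'],o['grip_width'])
c=cam('side'); cv2.imwrite('pics/s2.png',cv2.resize(c['color'][220:360,280:480,::-1],None,fx=4,fy=4))
E
```

```text
5.65 [ 0.5138 -0.1905  0.0888] [0.7458 0.6646 0.0302 0.0344] [ 6.6002 -2.6779  2.0709] [-0.2915 -0.9584 -0.0674] 0.08916058157447235
```

View pics/s2.png

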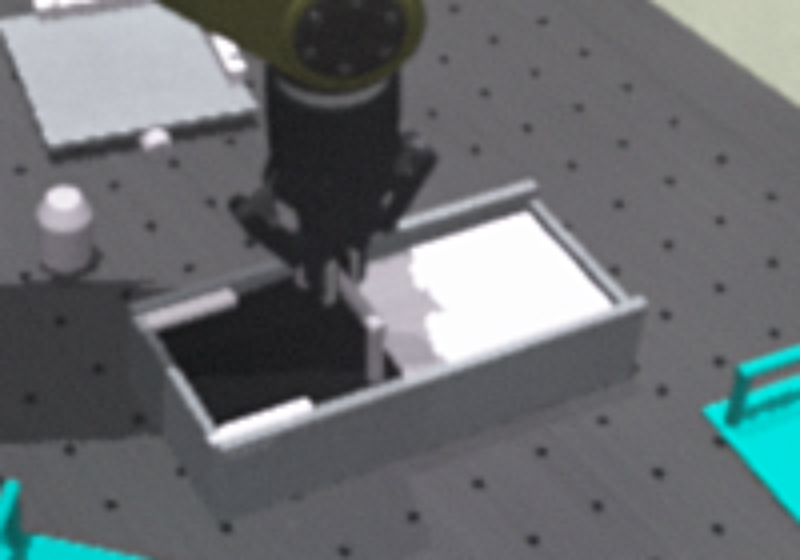

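>>> {"method": "carry_out", "body": {"motion": "0 0 0 2 -0.2 0.2 0;0 0 0 4 -0.5 0.4 0;0 0 0 6 -0.7 0.6 0;0 0 0 8 -0.9 0.8 0;0 0 0 10 -1.2 1 0;0 0 0 11 -1.3 1 0;0 0 0 12 -1.4 1 0;0 0 0 12 -1.4 1 0"}}

```text
time: 6.5
tool_pos: [0.5253, -0.1916, 0.0894]
tool_rot: [0.746, 0.665, 0.03, 0.034]
force: [-0.3, -0.1, -1.1]
grip_width: 0.089
```

```bash
python3 - <<'E'
from h import *
np.set_printoptions(precision=4,suppress=True)
o=sensors.get_obs();print(o['tool_pos'],o['force'],o['ft_torque'])
for n in('top','side'):
    P=cloud(cam(n)).reshape(-1,3)-[0.5485,-.198,0]
    a=-np.radians(6.8);X=P[:,0]*np.cos(a)+P[:,1]*np.sin(a)+.008;Y=-P[:,0]*np.sin(a)+P[:,1]*np.cos(a)
    m=(abs(Y)<.04)&(X>-.13)&(X<.04)
    for x in np.arange(-.13,.03,.01):
        k=m&(abs(X-x)<.005)&(P[:,2]<.08)&(P[:,2]>.03); print(n,round(x,3),k.sum(),np.median(P[k,2]) if k.any() else None)
E
```

```text
[ 0.5253 -0.1916  0.0894] [-0.3168 -0.0609 -1.1369] [ 0.0072  0.0171 -0.0378]
top -0.13 0 None
top -0.12 0 None
top -0.11 0 None
top -0.1 0 None
top -0.09 0 None
top -0.08 0 None
top -0.07 0 None
top -0.06 0 None
top -0.05 2 0.057488578764194664
top -0.04 7 0.05536934765574597
top -0.03 10 0.05801575414283133
top -0.02 6 0.05678343284757803
top -0.01 9 0.05889068588050894
top -0.0 15 0.05428067155393679
top 0.01 25 0.04429403551043731
top 0.02 32 0.043615737545400934
side -0.13 2 0.06102510237452241
side -0.12 51 0.05282753696419684
side -0.11 98 0.05333745256300354
side -0.1 100 0.05406743325116553
side -0.09 102 0.055077925032056885
side -0.08 105 0.05641448057599174
side -0.07 94 0.05710541047519002
side -0.06 103 0.058160911404104176
side -0.05 98 0.05905358782399017
side -0.04 101 0.05969524832026962
side -0.03 95 0.06025261836309648
side -0.02 103 0.06140595384616154
side -0.01 72 0.06252986866884913
side -0.0 45 0.062434468182892444
side 0.01 6 0.04903214053161903
side 0.02 42 0.0475791870582542
```

The lid front clears the lip, and forces are near zero. I'll slide on while rising slightly.

>>> {"method": "carry_out", "body": {"motion": "0 0 0 9 -1.1 0.5 0;0 0 0 18 -2.1 1 0;0 0 0 26 -3.1 1.7 0;0 0 0 33 -3.9 2.2 0;0 0 0 43 -5.1 3.2 0;0 0 0 53 -6.3 4.5 0;0 0 0 57 -6.8 5 0;0 0 0 57 -6.8 5 0"}}

```text
time: 7.4
tool_pos: [0.5826, -0.1984, 0.0942]
tool_rot: [0.746, 0.665, 0.03, 0.034]
force: [-0.5, -0.7, -2.3]
grip_width: 0.091
```

>>> {"method": "carry_out", "body": {"motion": "0 0 0 5 -0.6 10 0;0 0 0 25 -3 12 0;0 0 0 50 -6 12 0;0 0 0 70 -8.3 12 0;0.005 0.045 0 78 -9.5 10 0;0.0106 0.0894 0 78 -9.5 8 0;0.0106 0.0894 0 78 -9.5 8 0;0.0106 0.0894 0 78 -9.5 8 0"}}

```text
time: 8.2
tool_pos: [0.6603, -0.208, 0.1027]
tool_rot: [0.747, 0.665, 0.0, 0.0]
force: [0.0, 0.3, -1.2]
grip_width: 0.089
```

```bash
cat >> h.py <<'E'
def prof(lo,hi,n='side',step=.01):
    P=cloud(cam(n)).reshape(-1,3)-[0.5485,-.198,0]
    a=-np.radians(6.8);X=P[:,0]*np.cos(a)+P[:,1]*np.sin(a)+.008;Y=-P[:,0]*np.sin(a)+P[:,1]*np.cos(a)
    for x in np.arange(lo,hi,step):
        s=''
        for y0 in (-.035,0,.035):
            k=(abs(Y-y0)<.012)&(abs(X-x)<step/2)&(P[:,2]<.09); s+=f' {np.median(P[k,2])*1000:.1f}' if k.any() else ' -'
        print(round(x*1000),s)
E
python3 - <<'E'
from h import *
np.set_printoptions(precision=4,suppress=True)
o=sensors.get_obs();print(o['tool_pos'],o['tool_rot'],o['force'],o['ft_torque'])
prof(-.14,.16)
E
```

```text
[ 0.6603 -0.208   0.1027] [0.7466 0.6653 0.0004 0.0004] [ 0.0423  0.2712 -1.1863] [-0.0251 -0.1276 -0.0045]
-140  25.0 26.5 23.9
-130  64.5 62.7 63.0
-120  64.6 - 62.3
-110  61.6 9.9 64.2
-100  59.8 8.4 9.1
-90  64.7 10.3 8.4
-80  64.0 19.7 19.7
-70  63.3 19.8 20.4
-60  - 37.4 20.1
-50  - 42.2 39.4
-40  - 20.5 20.1
-30  - 21.1 19.7
-20  - 8.0 9.2
-10  - 8.5 7.7
0  50.9 33.6 33.6
10  47.9 48.0 47.0
20  73.3 69.8 69.5
30  74.1 72.8 74.0
40  74.7 75.3 73.8
50  74.2 74.5 74.8
60  74.5 74.8 75.0
70  74.6 75.1 74.8
80  74.9 75.3 74.4
90  74.5 75.1 75.2
100  74.6 75.1 74.5
110  75.4 75.4 75.6
120  75.3 75.2 76.6
130  74.7 75.1 75.8
140  61.4 75.2 -
150  52.9 58.2 57.6
160  57.5 57.4 57.7
```

>>> {"method": "carry_out", "body": {"motion": "0 0 0 0 0 -8 0;0 0 0 0 0 -15 0;0 0 0 0 0 -19 0;0 0 0 0 0 -21.5 0;0 0 0 0 0 -23 0;0 0 0 0 0 -23 0;0 0 0 0 0 -23 0;0 0 0 0 0 -23 0"}}

```text
time: 9.05
tool_pos: [0.6604, -0.208, 0.0796]
tool_rot: [0.747, 0.665, 0.0, 0.0]
force: [-1.0, 0.5, 0.3]
grip_width: 0.095
```

```bash
python3 - <<'E'
from h import *
prof(0,.16)
E
```

```text
0  51.4 35.4 36.5
10  47.9 48.3 48.3
20  51.5 53.1 52.2
30  52.9 52.7 52.6
40  52.5 52.4 52.3
50  52.1 52.7 52.3
60  52.8 52.2 52.2
70  52.6 52.9 52.5
80  52.1 52.6 53.4
90  52.2 52.4 52.7
100  52.2 52.0 52.4
110  52.8 53.4 52.4
120  53.8 53.1 61.9
130  52.9 53.3 52.0
140  48.4 49.9 -
150  49.4 47.5 46.7
```

The lid is flat on the rest at z≈45. Next: release, rise, and go part way back so the cavity is in view.

>>> {"method": "carry_out", "body": {"motion": "0 0 0 0 0 0 85;0 0 0 0 0 0 85;0 0 0 0 0 0 85;0 0 0 0 0 0 85;0 0 0 0 0 0 85;0 0 0 0 0 20 85;0 0 0 0 0 60 85;0 0 0 0 0 100 85"}}

```text
time: 9.9
tool_pos: [0.6599, -0.2078, 0.1801]
tool_rot: [0.747, 0.665, -0.0, -0.001]
force: [0.1, 0.4, 0.7]
grip_width: 0.995
```

```bash
cat > car.py <<'E'
from h import *
import sys
np.set_printoptions(precision=4,suppress=True)
o=sensors.get_obs();print(o['time'],o['tool_pos'],o['tool_rot'],o['grip_width'])
for n in('top','side'):
    c=cam(n);P=cloud(c); dz=.002 if n=='top' else -.0022
    W=P.reshape(-1,3)-[0.5485,-.198,-dz]; a=-np.radians(6.8)
    X=W[:,0]*np.cos(a)+W[:,1]*np.sin(a)+.008;Y=-W[:,0]*np.sin(a)+W[:,1]*np.cos(a);z=W[:,2]
    inn=(X>-.130)&(X<-.01)&(abs(Y)<.05)
    for l,k in(('plate',inn&(z>.014)&(z<.022)),('rib',inn&(z>.036)&(z<.044)),('all',inn&(z>.013)&(z<.044))):
        q=P.reshape(-1,3)[k]; print(n,l,k.sum(),q.mean(0) if k.any() else '',cv2.minAreaRect((q[:,:2]*1000).astype(np.float32)) if k.sum()>4 else '')
    for r in finder.pinpoint('carrier',n)[:2]: print(r,world(c,*r['at']))
    cv2.imwrite(f'pics/{sys.argv[1]}_{n}.png',cv2.resize(c['color'][140:340,250:460,::-1],None,fx=3,fy=3))
E
python3 car.py a
```

```text
9.9 [ 0.6599 -0.2078  0.1801] [ 0.7466  0.6653 -0.0003 -0.0006] 0.9946631131050545
top plate 0  
top rib 0  
top all 0  
side plate 254 [ 0.4843 -0.1764  0.0203] ((476.5579528808594, -173.76596069335938), (69.39893341064453, 86.35266876220703), 82.39778900146484)
side rib 88 [ 0.4823 -0.1836  0.0422] ((473.2021179199219, -175.41793823242188), (72.8272705078125, 96.43999481201172), 83.049560546875)
side all 402 [ 0.4834 -0.1778  0.0267] ((473.3200378417969, -175.4228057861328), (72.94019317626953, 96.4407730102539), 83.23584747314453)
{'at': [348.2, 319.3], 'score': 0.82} [ 0.4743 -0.1913  0.0186]
```

>>> {"method": "carry_out", "body": {"motion": "0 0 0 -180 250 20 40;0 0 0 -180 250 20 40;0 0 0 -180 250 20 40;0 0 0 -180 250 20 40;0 0 0 -180 250 20 40;0 0 0 -180 250 20 40;0 0 0 -180 250 20 40;0 0 0 -180 250 20 40"}}

```text
time: 10.9
tool_pos: [0.4796, 0.043, 0.1989]
tool_rot: [0.746, 0.666, -0.0, -0.0]
force: [0.0, 0.1, 0.2]
grip_width: 0.472
```

```bash
python3 car.py b
```

```text
10.9 [0.4796 0.043  0.1989] [ 0.7459  0.6661 -0.0003 -0.0003] 0.4719848262576811
top plate 528 [ 0.4785 -0.1845  0.0163] ((477.6018981933594, -192.5481414794922), (92.49634552001953, 55.93179702758789), 77.40782165527344)
top rib 96 [ 0.4798 -0.1826  0.0382] ((479.57977294921875, -184.57489013671875), (50.43380355834961, 12.347526550292969), 77.75592041015625)
top all 740 [ 0.4794 -0.1842  0.0198] ((486.70782470703125, -194.65744018554688), (94.27149963378906, 76.271240234375), 79.88212585449219)
{'at': [397.2, 251.9], 'score': 0.87} [ 0.4748 -0.1807  0.018 ]
side plate 254 [ 0.4847 -0.1764  0.0203] ((492.0611572265625, -170.9071807861328), (73.95455169677734, 65.46324157714844), 70.17453002929688)
side rib 95 [ 0.4838 -0.1806  0.042 ] ((483.1442565917969, -176.0596466064453), (71.87709045410156, 88.97753143310547), 83.1985855102539)
side all 408 [ 0.4837 -0.1776  0.0269] ((480.751953125, -176.26324462890625), (72.84803771972656, 101.6363754272461), 83.1985855102539)
{'at': [350.4, 318.2], 'score': 0.71} [ 0.4787 -0.194   0.0227]
```

View pics/b_top.png

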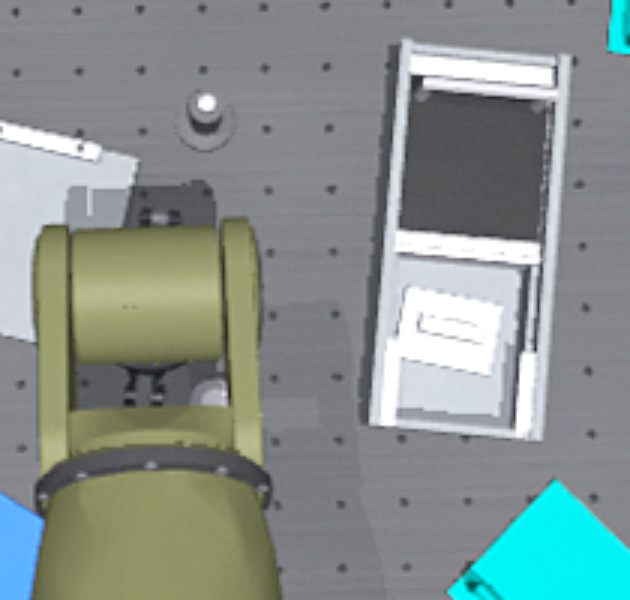

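The view shows the lid flat on the rest clear of the lip, and the carrier in the cavity with its rib at about (452,326). The carrier yaw is -12.2° and the rib centre is near (482,-186). I'll go above it.

>>> {"method": "carry_out", "body": {"motion": "0 0 -0.1 2 -229 0 40;0 0 -0.1 2 -229 0 40;0 0 -0.1 2 -229 0 40;0 0 -0.1 2 -229 0 40;0 0 -0.1 2 -229 0 40;0 0 -0.1 2 -229 -50 40;0 0 -0.1 2 -229 -90 40;0 0 -0.1 2 -229 -90 40"}}

```text
time: 11.9
tool_pos: [0.4798, -0.1871, 0.1045]
tool_rot: [0.779, 0.626, -0.002, -0.004]
force: [-0.6, -0.3, 0.1]
grip_width: 0.469
```

```bash
python3 - <<'E'
from h import *
np.set_printoptions(precision=4,suppress=True)
o=sensors.get_obs();t=o['tool_pos'];print(o['time'],t,o['tool_rot'])
c=cam('side');S=cloud(c).reshape(-1,3)
m=(abs(S[:,0]-t[0])<.06)&(abs(S[:,1]-t[1])<.03)&(S[:,2]>t[2]-.015)&(S[:,2]<t[2]+.03)
print(m.sum(),S[m].min(0),S[m].max(0))
cv2.imwrite('pics/s3.png',cv2.resize(c['color'][220:360,270:450,::-1],None,fx=4,fy=4))
E
```

```text
11.9 [ 0.4798 -0.1871  0.1045] [ 0.7795  0.6264 -0.002  -0.0042]
117 [ 0.4456 -0.2038  0.1073] [ 0.5131 -0.1742  0.1344]
```

View pics/s3.png

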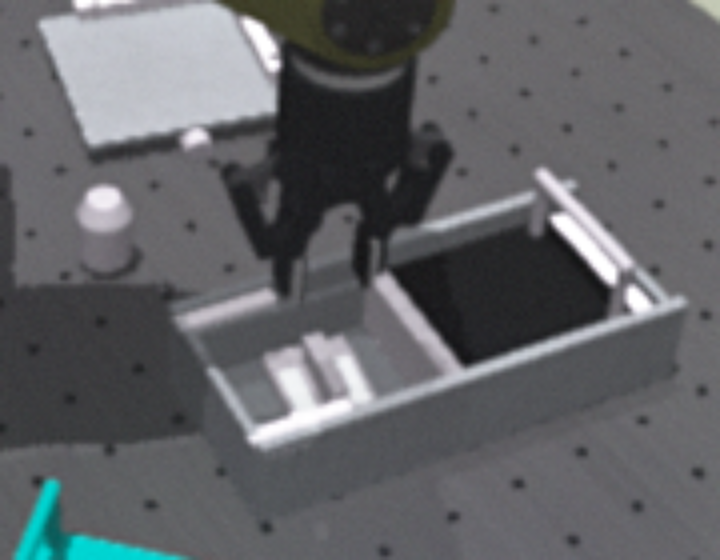

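The fingers stand over the rib, and both cameras agree to about 2 mm. Going down to grip.

>>> {"method": "carry_out", "body": {"motion": "0 0 0 2 1 -40 40;0 0 0 2 1 -65 40;0 0 0 2 1 -80 40;0 0 0 2 1 -82 40;0 0 0 2 1 -82 40;0 0 0 2 1 -82 0;0 0 0 2 1 -82 0;0 0 0 2 1 -82 0"}}

```text
time: 12.75
tool_pos: [0.485, -0.1863, 0.029]
tool_rot: [0.779, 0.627, 0.001, 0.001]
force: [-2.0, 0.6, 9.8]
grip_width: 0.118
```

>>> {"method": "carry_out", "body": {"motion": "0 0 0 0 0 0 0;0 0 0 0 0 0 0;0 0 0 0 0 0 0;0 0 0 0 0 0 0;0 0 0 0 0 3 0;0 0 0 0 0 15 0;0 0 0 0 0 30 0;0 0 0 0 0 30 0"}}

```text
time: 13.55
tool_pos: [0.4853, -0.1864, 0.0598]
tool_rot: [0.779, 0.627, 0.001, 0.002]
force: [-0.8, -0.7, -1.2]
grip_width: 0.118
```

```bash
python3 - <<'E'
from h import *
np.set_printoptions(precision=4,suppress=True)
o=sensors.get_obs();print(o['time'],o['tool_pos'],o['tool_rot'],o['force'],o['ft_torque'],o['grip_width'])
c=cam('side')
cv2.imwrite('pics/s4.png',cv2.resize(c['color'][220:360,270:450,::-1],None,fx=4,fy=4))
E
```

```text
13.55 [ 0.4853 -0.1864  0.0598] [0.7789 0.6272 0.0008 0.0016] [-0.7831 -0.7372 -1.2126] [0.0537 0.0073 0.0306] 0.1180392800807601
```

View pics/s4.png

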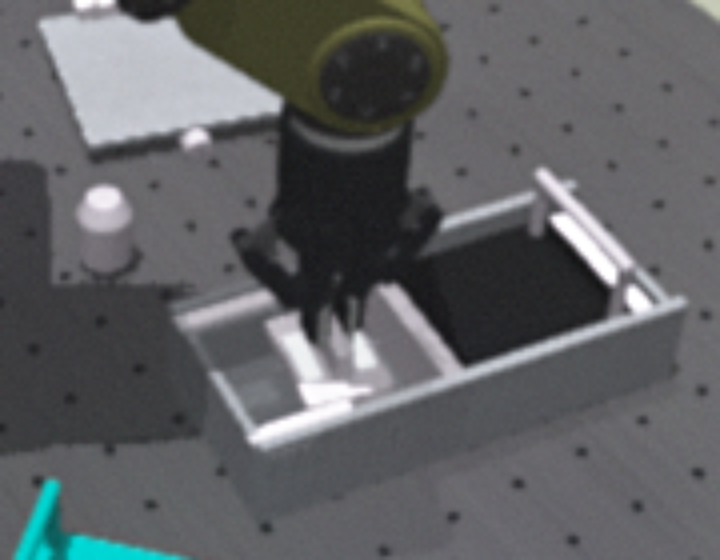

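The carrier is held level. I'll lift it and carry it to above the stage, short of both stops.

>>> {"method": "carry_out", "body": {"motion": "0 0 0 0 0 45 0;0 0 0 0 0 85 0;0 0 0 5 20 100 0;0 0 -0.043 25 60 100 0;0 0 -0.043 45 110 100 0;0 0 -0.043 60 160 100 0;0 0 -0.043 75 210 100 0;0 0 -0.043 90 260 100 0"}}

```text
time: 14.4
tool_pos: [0.5713, 0.0661, 0.1569]
tool_rot: [0.792, 0.61, -0.0, -0.0]
force: [0.9, -0.8, -1.0]
grip_width: 0.122
```

>>> {"method": "carry_out", "body": {"motion": "0 0 0 20 87 0 0;0 0 0 20 87 0 0;0 0 0 20 87 0 0;0 0 0 20 87 -20 0;0 0 0 20 87 -40 0;0 0 0 20 87 -60 0;0 0 0 20 87 -80 0;0 0 0 20 87 -80 0"}}

```text
time: 15.2
tool_pos: [0.5897, 0.1502, 0.0743]
tool_rot: [0.792, 0.61, -0.002, -0.001]
force: [-0.8, -0.3, -1.5]
grip_width: 0.117
```

```bash
cat > st.py <<'E'
from h import *
import sys
from scipy.spatial.transform import Rotation as Q
np.set_printoptions(precision=4,suppress=True)
o=sensors.get_obs();r=Q.from_quat(o['tool_rot']).as_matrix();print(o['time'],o['tool_pos'],'jaw',np.degrees(np.arctan2(r[1,1],r[0,1])),o['force'],o['grip_width'])
for n in('top','side'):
    c=cam(n)
    for t in('carrier','far_stop','left_stop','stage'):
        for q in finder.pinpoint(t,n)[:1]: print(n,t,q,world(c,*q['at']))
    P=cloud(c).reshape(-1,3);P[:,2]+=.0015 if n=='top' else -.0022
    B=(P[:,0]>.45)&(P[:,0]<.70)&(P[:,1]>.03)&(P[:,1]<.27)
    for l,lo,hi in(('stops',.033,.037),('plate',.029,.0335),('rib',.051,.057)):
        q=P[B&(P[:,2]>lo)&(P[:,2]<hi)]
        if len(q)>4: print(n,l,len(q),cv2.minAreaRect((q[:,:2]*1000).astype(np.float32)))
    cv2.imwrite(f'pics/{sys.argv[1]}_{n}.png',cv2.resize(c['color'][160:280,180:340,::-1] if n=='top' else c['color'][160:280,240:400,::-1],None,fx=5,fy=5))
E
python3 st.py c
```

```text
15.2 [0.5897 0.1502 0.0743] jaw -14.806563634931662 [-0.7566 -0.3093 -1.452 ] 0.11706834292146102
top left_stop {'at': [406.7, 194.7], 'score': 0.61} [ 0.6052 -0.2029  0.049 ]
top stops 23 ((624.6896362304688, 95.27903747558594), (17.405397415161133, 12.146656036376953), 78.71456146240234)
top plate 17 ((608.6688232421875, 146.59375), (139.9066162109375, 53.28151321411133), 86.9722671508789)
side carrier {'at': [318.0, 224.9], 'score': 0.81} [0.5802 0.1268 0.0721]
side far_stop {'at': [331.8, 229.0], 'score': 0.82} [0.6355 0.1348 0.0316]
side left_stop {'at': [307.4, 222.5], 'score': 0.89} [0.5961 0.2154 0.0208]
side stage {'at': [310.8, 238.0], 'score': 0.87} [0.5618 0.137  0.0239]
side stops 108 ((587.876220703125, 161.95065307617188), (132.55487060546875, 131.15513610839844), 74.01317596435547)
side plate 56 ((618.8346557617188, 181.3848876953125), (92.52751922607422, 181.1776885986328), 30.724193572998047)
side rib 6 ((583.3263549804688, 116.70407104492188), (4.397326469421387, 51.58135986328125), 73.44169616699219)
```

View pics/c_side.png

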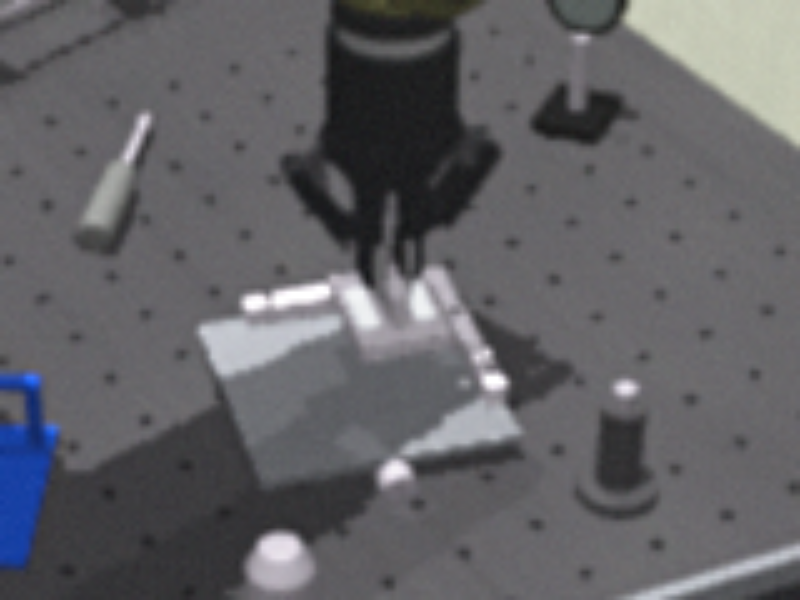

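The carrier hangs over the stage inside the stops. I'll lower it onto the stage.

>>> {"method": "carry_out", "body": {"motion": "0 0 0 0 0 -15 0;0 0 0 0 0 -24 0;0 0 0 0 0 -28 0;0 0 0 0 0 -29 0;0 0 0 0 0 -30 0;0 0 0 0 0 -31 0;0 0 0 0 0 -31 0;0 0 0 0 0 -31 0"}}

```text
time: 16.5
tool_pos: [0.5914, 0.1511, 0.0466]
tool_rot: [0.792, 0.61, 0.0, 0.0]
force: [-0.1, 1.0, -1.7]
grip_width: 0.116
```

>>> {"method": "carry_out", "body": {"motion": "0 0 0 0 0 -1 0;0 0 0 0 0 -2 0;0 0 0 0 0 -2.5 0;0 0 0 0 0 -3 0;0 0 0 0 0 -3.5 0;0 0 0 0 0 -3.5 0;0 0 0 0 0 -3.5 0;0 0 0 0 0 -3.5 0"}}

```text
time: 17.3
tool_pos: [0.5913, 0.1511, 0.0431]
tool_rot: [0.792, 0.61, 0.0, -0.0]
force: [-2.8, -0.5, 2.0]
grip_width: 0.117
```

>>> {"method": "carry_out", "body": {"motion": "0 0 0 3 3 0 0;0 0 0 6 6 0 0;0 0 0 9 9 0 0;0 0 0 12 12 0 0;0 0 0 15 14 0 0;0 0 0 16.7 16.3 0 0;0 0 0 16.7 16.3 0 0;0 0 0 16.7 16.3 0 0"}}

```text
time: 18.1
tool_pos: [0.6085, 0.1678, 0.0431]
tool_rot: [0.792, 0.61, 0.001, 0.0]
force: [2.6, 1.2, 1.0]
grip_width: 0.119
```

>>> {"method": "carry_out", "body": {"motion": "0 0 0 0.5 -0.1 0 0;0 0 0 1 -0.25 0 0;0 0 0 1.5 -0.4 0 0;0 0 0 1.9 -0.5 0 0;0 0 0 2.4 -0.6 0 0;0 0 0 2.9 -0.8 0 0;0 0 0 3.4 -0.9 0 0;0 0 0 3.4 -0.9 0 0"}}

```text
time: 18.9
tool_pos: [0.6109, 0.1668, 0.0431]
tool_rot: [0.792, 0.61, -0.0, -0.0]
force: [-4.6, 1.9, 6.8]
grip_width: 0.115
```

>>> {"method": "carry_out", "body": {"motion": "0 0 0 0.3 0 0 0;0 0 0 0.6 -0.1 0 0;0 0 0 0.9 -0.2 0 0;0 0 0 1.2 -0.3 0 0;0 0 0 1.5 -0.4 0 0;0 0 0 1.7 -0.4 0 0;0 0 0 1.9 -0.5 0 0;0 0 0 1.9 -0.5 0 0"}}

```text
time: 19.7
tool_pos: [0.6127, 0.1662, 0.043]
tool_rot: [0.792, 0.61, -0.0, -0.0]
force: [-4.7, 0.8, 6.5]
grip_width: 0.121
```

>>> {"method": "carry_out", "body": {"motion": "0 0 0 0.3 0 0 0;0 0 0 0.6 -0.1 0 0;0 0 0 0.9 -0.2 0 0;0 0 0 1.2 -0.3 0 0;0 0 0 1.5 -0.4 0 0;0 0 0 1.7 -0.4 0 0;0 0 0 1.9 -0.5 0 0;0 0 0 1.9 -0.5 0 0"}}

```text
time: 20.5
tool_pos: [0.6139, 0.1659, 0.043]
tool_rot: [0.792, 0.61, -0.001, -0.001]
force: [-12.4, 2.1, 11.6]
grip_width: 0.116
```

>>> {"method": "carry_out", "body": {"motion": "0 0 0 0.3 0 0 0;0 0 0 0.6 -0.1 0 0;0 0 0 0.9 -0.2 0 0;0 0 0 1.2 -0.3 0 0;0 0 0 1.5 -0.4 0 0;0 0 0 1.7 -0.4 0 0;0 0 0 1.9 -0.5 0 0;0 0 0 1.9 -0.5 0 0"}}

```text
time: 21.3
tool_pos: [0.614, 0.1659, 0.0431]
tool_rot: [0.792, 0.611, -0.003, -0.002]
force: [-26.5, 3.9, 21.1]
grip_width: 0.122
```

Contact with the far stop (26 N). I'll ease off and slide toward the left stop.

>>> {"method": "carry_out", "body": {"motion": "0 0 0 -1 0.3 0 0;0 0 0 -2 0.5 0.3 0;0 0 0 -1.9 1 0.3 0;0 0 0 -1.7 1.5 0.3 0;0 0 0 -1.6 2 0.3 0;0 0 0 -1.5 2.5 0.3 0;0 0 0 -1.3 3 0.3 0;0 0 0 -1.3 3 0.3 0"}}

```text
time: 22.1
tool_pos: [0.6139, 0.1663, 0.0431]
tool_rot: [0.792, 0.61, -0.003, -0.001]
force: [-17.7, -13.2, 15.9]
grip_width: 0.118
```

>>> {"method": "carry_out", "body": {"motion": "0 0 0 0.1 0.3 0 0;0 0 0 0.2 0.6 0 0;0 0 0 0.2 0.9 0 0;0 0 0 0.3 1.2 0 0;0 0 0 0.4 1.5 0 0;0 0 0 0.4 1.7 0 0;0 0 0 0.5 1.9 0 0;0 0 0 0.5 1.9 0 0"}}

```text
time: 22.9
tool_pos: [0.6143, 0.1678, 0.0431]
tool_rot: [0.792, 0.61, -0.003, -0.001]
force: [-19.3, -15.1, 16.0]
grip_width: 0.122
```

>>> {"method": "carry_out", "body": {"motion": "0 0 0 0.1 0.3 0 0;0 0 0 0.2 0.6 0 0;0 0 0 0.2 0.9 0 0;0 0 0 0.3 1.2 0 0;0 0 0 0.4 1.5 0 0;0 0 0 0.4 1.7 0 0;0 0 0 0.5 1.9 0 0;0 0 0 0.5 1.9 0 0"}}

```text
time: 23.7
tool_pos: [0.6149, 0.1697, 0.0431]
tool_rot: [0.792, 0.61, -0.003, -0.0]
force: [-18.6, -15.3, 17.4]
grip_width: 0.115
```

>>> {"method": "carry_out", "body": {"motion": "0 0 0 0.1 0.3 0 0;0 0 0 0.2 0.6 0 0;0 0 0 0.2 0.9 0 0;0 0 0 0.3 1.2 0 0;0 0 0 0.4 1.5 0 0;0 0 0 0.4 1.7 0 0;0 0 0 0.5 1.9 0 0;0 0 0 0.5 1.9 0 0"}}

```text
time: 24.5
tool_pos: [0.6151, 0.1709, 0.0431]
tool_rot: [0.792, 0.61, -0.004, -0.0]
force: [-22.3, -20.7, 19.1]
grip_width: 0.121
```

>>> {"method": "carry_out", "body": {"motion": "0 0 0 0.1 0.3 0 0;0 0 0 0.2 0.6 0 0;0 0 0 0.2 0.9 0 0;0 0 0 0.3 1.2 0 0;0 0 0 0.4 1.5 0 0;0 0 0 0.4 1.7 0 0;0 0 0 0.5 1.9 0 0;0 0 0 0.5 1.9 0 0"}}

```text
time: 25.3
tool_pos: [0.6152, 0.171, 0.0432]
tool_rot: [0.793, 0.61, -0.006, 0.0]
force: [-28.4, -33.8, 24.7]
grip_width: 0.118
```

Contact with both stops. I'll ease off part of the load, release gently and rise.

>>> {"method": "carry_out", "body": {"motion": "0 0 0 -0.6 -0.6 0.2 0;0 0 0 -0.9 -1.1 0.4 0;0 0 0 -0.9 -1.1 0.4 18;0 0 0 -0.9 -1.1 0.4 30;0 0 0 -0.9 -1.1 0.4 30;0 0 0 -0.9 -1.1 0.4 30;0 0 0 -0.9 -1.1 0.4 30;0 0 0 -0.9 -1.1 0.4 30"}}

```text
time: 26.1
tool_pos: [0.6169, 0.1746, 0.0435]
tool_rot: [0.792, 0.61, 0.0, -0.0]
force: [-0.7, 0.1, -1.0]
grip_width: 0.349
```

>>> {"method": "carry_out", "body": {"motion": "0 0 0 0 0 5 30;0 0 0 0 0 30 30;0 0 0 0 0 70 30;0 0 0 0 0 110 30;0 0 0 0 -40 130 30;0 0 0 -30 -80 130 30;0 0 0 -60 -120 130 30;0 0 0 -100 -160 130 30"}}

```text
time: 26.9
tool_pos: [0.5204, 0.0176, 0.174]
tool_rot: [0.792, 0.61, 0.0, 0.0]
force: [0.1, -1.2, 1.6]
grip_width: 0.349
```

>>> {"method": "carry_out", "body": {"motion": "0 0 0 -60 -80 0 10;0 0 0 -60 -80 0 10;0 0 0 -60 -80 0 10;0 0 0 -60 -80 0 10;0 0 0 -60 -80 0 10;0 0 0 -60 -80 0 10;0 0 0 -60 -80 0 10;0 0 0 -60 -80 0 10"}}

```text
time: 27.7
tool_pos: [0.4617, -0.0604, 0.1734]
tool_rot: [0.792, 0.611, -0.0, -0.0]
force: [0.0, 0.3, 0.1]
grip_width: 0.114
```

```bash
python3 st.py d
```

```text
27.7 [ 0.4617 -0.0604  0.1734] jaw -14.725660979409117 [0.0079 0.2641 0.1199] 0.1137142057241005
top carrier {'at': [246.6, 198.9], 'score': 0.85} [0.603  0.1675 0.0506]
top far_stop {'at': [250.1, 187.9], 'score': 0.66} [0.6319 0.1611 0.0313]
top left_stop {'at': [230.1, 202.6], 'score': 0.66} [0.5982 0.2081 0.031 ]
top stage {'at': [256.1, 215.9], 'score': 0.76} [0.5672 0.1491 0.0183]
top stops 530 ((582.6045532226562, 164.13858032226562), (129.8086700439453, 129.39292907714844), 75.61174774169922)
top plate 503 ((582.7427978515625, 160.75860595703125), (135.91204833984375, 128.52883911132812), 75.7460708618164)
top rib 77 ((610.0062866210938, 171.66854858398438), (48.36893844604492, 12.225818634033203), 75.2533187866211)
side carrier {'at': [319.5, 229.6], 'score': 0.36} [ 0.4688 -0.0578  0.213 ]
side far_stop {'at': [332.2, 229.7], 'score': 0.78} [0.6313 0.1263 0.0359]
side left_stop {'at': [310.2, 223.1], 'score': 0.73} [ 0.4479 -0.0487  0.2343]
side stage {'at': [311.5, 241.6], 'score': 0.79} [ 0.4444 -0.0612  0.1881]
side stops 64 ((595.720703125, 165.9049072265625), (50.85765075683594, 179.48667907714844), 28.440519332885742)
side plate 53 ((616.3665771484375, 173.94229125976562), (92.88153076171875, 163.63685607910156), 25.458887100219727)
```

View pics/d_top.png

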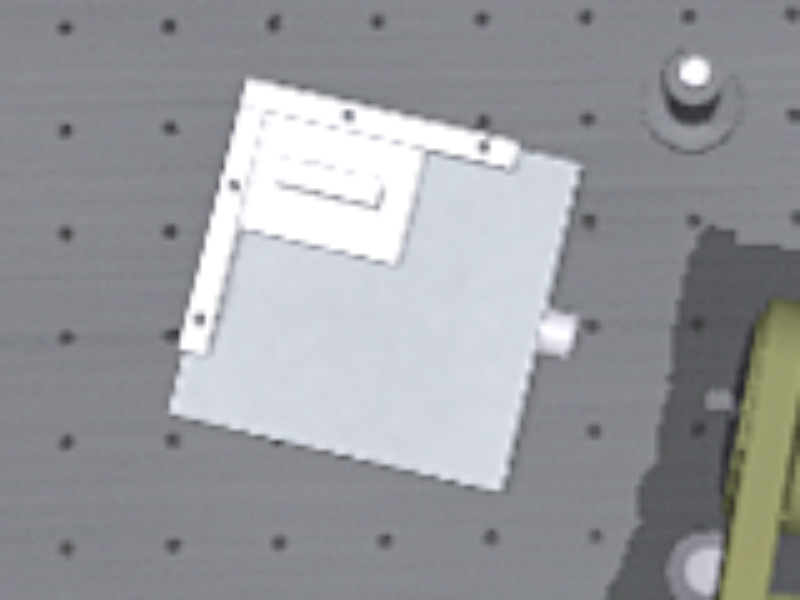

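The top view shows the carrier seated in the far-left corner of the stage at about (330,190), and the estimate is within 1 mm. To be sure it is flush, I'll nudge it with shut fingers, first toward the far stop and then the left one.

>>> {"method": "carry_out", "body": {"motion": "0 0 0 95 246 -24 0;0 0 0 95 246 -24 0;0 0 0 95 246 -24 0;0 0 0 95 246 -24 0;0 0 0 95 246 -24 0;0 0 0 95 246 -24 0;0 0 0 95 246 -24 0;0 0 0 95 246 -24 0"}}

```text
time: 29.0
tool_pos: [0.5563, 0.1844, 0.1494]
tool_rot: [0.792, 0.61, -0.0, -0.0]
force: [0.2, -0.0, -0.2]
grip_width: 0.002
```

>>> {"method": "carry_out", "body": {"motion": "0 0 0 0 0 -40 0;0 0 0 0 0 -70 0;0 0 0 0 0 -95 0;0 0 0 0 0 -110 0;0 0 0 0 0 -118 0;0 0 0 0 0 -122 0;0 0 0 0 0 -122 0;0 0 0 0 0 -122 0"}}

```text
time: 29.8
tool_pos: [0.557, 0.1852, 0.0286]
tool_rot: [0.792, 0.61, 0.001, 0.0]
force: [0.1, -0.1, -0.2]
grip_width: -0.001
```

>>> {"method": "carry_out", "body": {"motion": "0 0 0 2 -0.5 -2 0;0 0 0 4 -1 -2 0;0 0 0 6 -1.5 -2 0;0 0 0 8 -2 -2 0;0 0 0 9 -2.3 -2 0;0 0 0 10 -2.6 -2 0;0 0 0 11 -2.9 -2 0;0 0 0 11 -2.9 -2 0"}}

```text
time: 30.6
tool_pos: [0.5676, 0.1822, 0.0256]
tool_rot: [0.792, 0.61, 0.0, 0.0]
force: [-0.0, 0.2, -0.7]
grip_width: 0.001
```

>>> {"method": "carry_out", "body": {"motion": "0 0 0 0.5 -0.1 0 0;0 0 0 1 -0.3 0 0;0 0 0 1.5 -0.4 0 0;0 0 0 2 -0.5 0 0;0 0 0 2.5 -0.6 0 0;0 0 0 2.9 -0.7 0 0;0 0 0 3.4 -0.9 0 0;0 0 0 3.4 -0.9 0 0"}}

```text
time: 31.4
tool_pos: [0.571, 0.1813, 0.0256]
tool_rot: [0.792, 0.61, 0.0, 0.0]
force: [-0.8, -0.4, 0.1]
grip_width: 0.002
```

>>> {"method": "carry_out", "body": {"motion": "0 0 0 0.5 -0.1 0 0;0 0 0 1 -0.3 0 0;0 0 0 1.5 -0.4 0 0;0 0 0 2 -0.5 0 0;0 0 0 2.5 -0.6 0 0;0 0 0 2.9 -0.7 0 0;0 0 0 3.4 -0.9 0 0;0 0 0 3.4 -0.9 0 0"}}

```text
time: 32.2
tool_pos: [0.5744, 0.1804, 0.0256]
tool_rot: [0.792, 0.61, 0.0, 0.0]
force: [0.6, 0.4, -0.5]
grip_width: -0.002
```

>>> {"method": "carry_out", "body": {"motion": "0 0 0 0.5 -0.1 0 0;0 0 0 1 -0.3 0 0;0 0 0 1.5 -0.4 0 0;0 0 0 1.9 -0.5 0 0;0 0 0 1.9 -0.5 0 0;0 0 0 1.9 -0.5 0 0;0 0 0 1.9 -0.5 0 0;0 0 0 1.9 -0.5 0 0"}}

```text
time: 33.0
tool_pos: [0.5762, 0.1799, 0.0256]
tool_rot: [0.792, 0.61, 0.0, -0.0]
force: [0.1, 0.8, -0.6]
grip_width: -0.001
```

>>> {"method": "carry_out", "body": {"motion": "0 0 0 0.5 -0.1 0 0;0 0 0 1 -0.3 0 0;0 0 0 1.5 -0.4 0 0;0 0 0 2 -0.5 0 0;0 0 0 2.5 -0.6 0 0;0 0 0 2.9 -0.7 0 0;0 0 0 2.9 -0.7 0 0;0 0 0 2.9 -0.7 0 0"}}

```text
time: 33.8
tool_pos: [0.5792, 0.1792, 0.0256]
tool_rot: [0.792, 0.61, 0.0, 0.0]
force: [0.3, 0.3, -0.2]
grip_width: 0.001
```

>>> {"method": "carry_out", "body": {"motion": "0 0 0 0.5 -0.1 0 0;0 0 0 1 -0.3 0 0;0 0 0 1.5 -0.4 0 0;0 0 0 1.9 -0.5 0 0;0 0 0 1.9 -0.5 0 0;0 0 0 1.9 -0.5 0 0;0 0 0 1.9 -0.5 0 0;0 0 0 1.9 -0.5 0 0"}}

```text
time: 34.6
tool_pos: [0.5811, 0.1787, 0.0256]
tool_rot: [0.792, 0.61, 0.0, 0.0]
force: [0.2, 0.1, 0.3]
grip_width: -0.001
```

>>> {"method": "carry_out", "body": {"motion": "0 0 0 0.5 -0.1 0 0;0 0 0 1 -0.3 0 0;0 0 0 1.5 -0.4 0 0;0 0 0 1.9 -0.5 0 0;0 0 0 1.9 -0.5 0 0;0 0 0 1.9 -0.5 0 0;0 0 0 1.9 -0.5 0 0;0 0 0 1.9 -0.5 0 0"}}

```text
time: 35.4
tool_pos: [0.5816, 0.1786, 0.0255]
tool_rot: [0.792, 0.61, -0.001, -0.001]
force: [-12.3, 2.6, 8.0]
grip_width: -0.0
```

```bash
python3 - <<'E'
from h import *
c=cam('side');cv2.imwrite('pics/e.png',cv2.resize(c['color'][190:250,280:360,::-1],None,fx=9,fy=9,interpolation=cv2.INTER_CUBIC))
E
```

```text
(no output)
```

View pics/e.png

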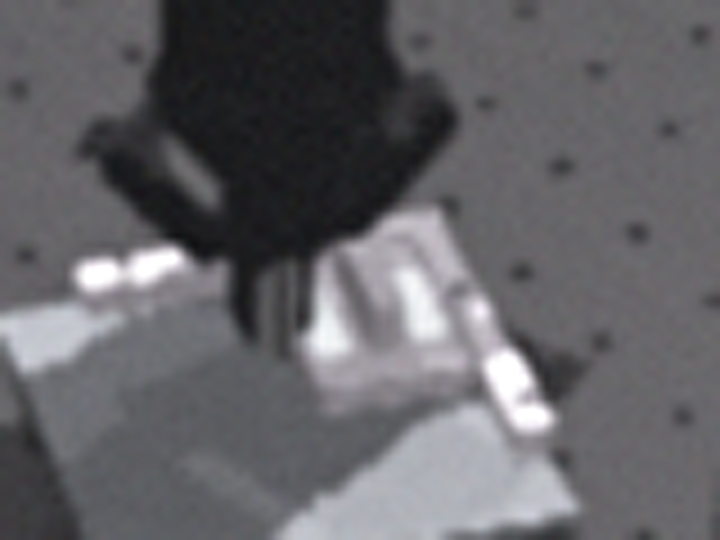

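It touches the plate edge and the carrier is firm against the far stop; the fingers went only 0.5 mm past contact. Next I go round for the left nudge.

>>> {"method": "carry_out", "body": {"motion": "0 0 0 0.7 -0.2 0 0;0 0 0 0.7 -0.2 0 0;0 0 0 -8 2 0 0;0 0 0 -10 2.5 35 0;0 0 0 -8 -10 65 0;0 0 0 5 -45 65 0;0 0 0 17 -66 65 0;0 0 0 17 -66 65 0"}}

```text
time: 36.25
tool_pos: [0.6009, 0.1098, 0.0907]
tool_rot: [0.793, 0.609, 0.0, 0.0]
force: [-0.8, -0.3, 0.7]
grip_width: -0.001
```

>>> {"method": "carry_out", "body": {"motion": "0 0 0 0 0 -30 0;0 0 0 0 0 -50 0;0 0 0 0 0 -60 0;0 0 0 0 0 -64 0;0 0 0 0 0 -65 0;0 0 0 0 0 -65 0;0 0 0 0.8 3 -65 0;0 0 0 1.6 6 -65 0"}}

```text
time: 37.05
tool_pos: [0.6019, 0.1185, 0.0263]
tool_rot: [0.792, 0.61, 0.0, 0.0]
force: [0.1, 0.1, -0.2]
grip_width: -0.003
```

>>> {"method": "carry_out", "body": {"motion": "0 0 0 0.1 0.5 0 0;0 0 0 0.2 1 0 0;0 0 0 0.4 1.5 0 0;0 0 0 0.5 2 0 0;0 0 0 0.6 2.4 0 0;0 0 0 0.6 2.4 0 0;0 0 0 0.6 2.4 0 0;0 0 0 0.6 2.4 0 0"}}

```text
time: 37.85
tool_pos: [0.6021, 0.1206, 0.0256]
tool_rot: [0.792, 0.61, -0.0, -0.0]
force: [-0.8, -0.2, 0.0]
grip_width: 0.001
```

>>> {"method": "carry_out", "body": {"motion": "0 0 0 0.1 0.5 0 0;0 0 0 0.2 1 0 0;0 0 0 0.4 1.5 0 0;0 0 0 0.5 2 0 0;0 0 0 0.5 2 0 0;0 0 0 0.5 2 0 0;0 0 0 0.5 2 0 0;0 0 0 0.5 2 0 0"}}

```text
time: 38.65
tool_pos: [0.6026, 0.1225, 0.0256]
tool_rot: [0.792, 0.61, -0.0, 0.0]
force: [-0.7, -3.6, 0.3]
grip_width: -0.002
```

>>> {"method": "carry_out", "body": {"motion": "0 0 0 0.1 0.5 0 0;0 0 0 0.2 1 0 0;0 0 0 0.4 1.5 0 0;0 0 0 0.4 1.5 0 0;0 0 0 0.4 1.5 0 0;0 0 0 0.4 1.5 0 0;0 0 0 0.4 1.5 0 0;0 0 0 0.4 1.5 0 0"}}

```text
time: 39.45
tool_pos: [0.6026, 0.1227, 0.0255]
tool_rot: [0.792, 0.61, -0.001, 0.0]
force: [-4.8, -14.7, 3.7]
grip_width: 0.002
```

It is firm against the left stop as well (15 N, 0.2 mm of travel). Now I retreat and check.

>>> {"method": "carry_out", "body": {"motion": "0 0 0 -2 -8 0 0;0 0 0 -4 -14 20 0;0 0 0 -4 -14 70 0;0 0 0 -4 -14 120 0;0 0 0 -50 -50 140 0;0 0 0 -90 -90 140 0;0 0 0 -130 -130 140 0;0 0 0 -150 -150 140 0"}}

```text
time: 40.25
tool_pos: [0.4533, -0.0248, 0.1658]
tool_rot: [0.792, 0.611, 0.001, 0.0]
force: [0.3, -0.9, 0.2]
grip_width: 0.001
```

```bash
python3 st.py f; python3 - <<'E'
from h import *
prof(-.01,.16,'side',.02)
c=cam('top','fin_top.png')
E
```

```text
40.25 [ 0.4533 -0.0248  0.1658] jaw -14.743894660023182 [ 0.2941 -0.8553  0.24  ] 0.0007373500741900754
top carrier {'at': [246.1, 197.0], 'score': 0.66} [0.6075 0.1686 0.0505]
top far_stop {'at': [255.7, 191.3], 'score': 0.66} [0.6235 0.148  0.0321]
top left_stop {'at': [231.1, 205.9], 'score': 0.58} [0.5898 0.2053 0.0352]
top stage {'at': [256.7, 214.3], 'score': 0.9} [0.5709 0.1476 0.0185]
top stops 524 ((582.4869384765625, 164.05291748046875), (129.00643920898438, 129.9406280517578), 75.40675354003906)
top plate 552 ((580.9520874023438, 152.44520568847656), (154.7970428466797, 127.98737335205078), 76.3975601196289)
top rib 93 ((610.3297119140625, 171.80178833007812), (49.72751998901367, 12.50638198852539), 75.5011215209961)
side carrier {'at': [318.3, 228.4], 'score': 0.58} [0.5999 0.156  0.0337]
side far_stop {'at': [331.6, 226.4], 'score': 0.62} [0.6394 0.1421 0.0355]
side left_stop {'at': [308.0, 224.3], 'score': 0.97} [ 0.4491 -0.0364  0.2227]
side stage {'at': [309.0, 239.3], 'score': 0.98} [ 0.4537 -0.0336  0.1733]
side stops 127 ((605.9283447265625, 178.10055541992188), (95.52558135986328, 168.88821411132812), 42.5709228515625)
side plate 117 ((611.0130615234375, 169.84323120117188), (78.81568145751953, 172.75192260742188), 24.730804443359375)
-10  47.9 17.0 16.1
10  50.8 51.3 50.6
30  51.8 52.0 52.9
50  52.6 52.1 52.3
70  52.4 52.5 52.5
90  52.6 52.1 52.2
110  53.0 52.5 53.8
130  52.5 51.9 53.4
150  50.1 48.0 46.6
```

View pics/fin_top.png

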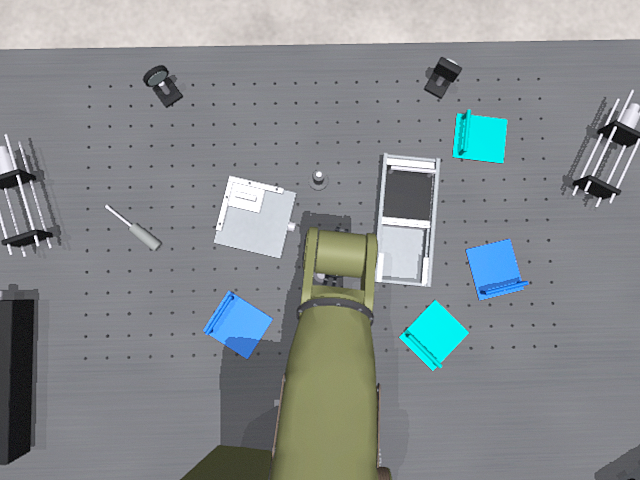

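The final picture shows the lid on the rest at about (410,193), the case empty, the carrier in the stage corner at (246,197), and the post and driver unmoved. The carrier yaw matches the stops to 0.1°. I'm handing it in.

```bash
python3 -c "
from station import manip;print(manip.close_job())"
```

```text
the job is handed in; nothing more can be done
None
```

The job is handed in at about 40 s of the 72 s allowed. No verdict was reported.

- **Lid:** I pinched the bail, tilted the front over the lip, slid the lid out of the grooves and laid it on the rest. The last depth profile shows it level, from about x = 13 to 137 mm in the case's frame, which is wholly beyond the lip.
- **Carrier:** I lifted it upright by its rib, set it on the stage and slid it against both stops. I then nudged it with shut fingers at about 12–15 N toward each stop, and it gave no more than about 0.5 mm.
- **Carrier position:** The top camera puts it at about x = 40.0, y = 29.5 mm in the stage's frame, against the target of 40, 30. Its yaw matches the stops to about 0.1°.
- **Forces:** The highest readings I saw at the wrist, while pushing against both stops, were about 50 N in total (limit 120 N).
- **Bystanders:** The post and screwdriver look unmoved in the last picture. The arm hid the objective there, so I did not check it at the end; the tool always passed well above it.
- **Disagreements:** The two cameras differed by 2–4 mm in absolute position, and the side camera's fit of the stops and plate was unusable at the end because the arm was in the way. For the final carrier position I relied on the top camera, measured relative to the stops, and on the contact forces.

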